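# Set a straightedge to two stops and weight it down

## Task

Set up the back stop for fitting lamp arms: slide the aluminium straightedge across the steel plate, without lifting it off, until its graduated long edge touches both round steel stops at once. Then put the steel bench weight down, not dropped, on the middle of the straightedge so that it stays there, still touching both stops. Leave everything else on the bench where it is.

Things in the scene. Friction and masses are not known exactly. Their poses are not given: they have to be found in the camera images.
- plate: flat dark steel setting-up plate, 300 x 300 x 10 mm, fixed to the bench, a screw in each corner; origin at the centre of its underside (z = 0), z up; its top is 10 mm above the bench
- stop_a: one of two magnetic stops that hold fast to the plate (they do not move): a plain upright steel cylinder, 24 mm in diameter, 16 mm high, with a black dimple on top; origin at the centre of its underside, on the plate's top, z up; the stop on the right (-y side). The stops stand 108 to 137 mm apart, centre to centre, both beyond the straightedge as seen from the robot
- stop_b: the other magnetic stop, the same shape and size, on the left (+y side); origin at the centre of its underside, z up
- straightedge: solid aluminium bar lying loose and flat on the plate, on the robot's side of the stops: 200 mm long, 40 mm wide, 20 mm high, about 0.43 kg; origin at the centre of its underside, y along its length, x across its width, z up. The graduated edge (black ticks on top) is the +x one and faces the stops: it touches a stop when the stop's centre is 32 mm from the origin along +x
- weight: turned steel bench weight, about 0.58 kg, standing on the bench left or right of the plate, in one of four places that it swaps with tape, lamp foot and can: a round base 60 mm in diameter, 26 mm high, then a neck 18 mm in diameter, and a knob 28 mm in diameter, to grip it by, from 39 to 66 mm above the underside; origin at the centre of its underside, z up
- tape_roll: bystander: roll of clear tape lying flat on the bench, 90 mm in diameter, 48 mm high; origin at the centre of its underside
- lamp_foot: bystander: plain flat polished steel lamp foot on the bench, a disc 90 mm in diameter, 14 mm high; origin at the centre of its underside
- polish_can: bystander: upright plain metal can on the bench, 66 mm in diameter, 85 mm high; origin at the centre of its underside
- lampholder: bystander: black plastic lampholder standing on the plate beyond the stops, 38 mm in diameter, 38 mm high; origin at the centre of its underside
- cover_disc: bystander: thin steel cover disc lying on the plate beyond the stops, 68 mm in diameter, 4 mm thick; origin at the centre of its underside
Mind the look-alikes: they are no part of the job. What is shaped like the weight but green or orange is not meant.

How it is judged:
By the outcome, as a careful person would: the job done as asked, in the order asked, and still so for the second after the job is handed in, with the robot touching nothing.
It also fails if it takes over 58 s, if anything falls off the work surface, if the arm or the gripper's body presses on something with over 40 N, if the wrist force passes 120 N, or if a joint passes its speed limit or range.

## Robot

A 7-joint arm with a two-finger parallel gripper is mounted at the origin on the work surface. World frame = base frame: x ahead of the robot, y to its left, z up, the work surface at z = 0. Lengths are in m, angles in rad, forces in N, time in s.
With the tool pointing down it reaches from about 0.4 to 0.925 m from the base axis. Payload 4.1 kg.
Tool frame: the origin (TCP) lies between the finger pads; the fingertips stand r.tip_extent ahead of it and the grasp point (between the pads) lies 2 mm behind it (r.tip_extent is the distance from the TCP to the fingertips, in m); x points along the fingers, y is the direction in which the jaws open and shut, and the axes are right-handed (so a half turn about x gives the same grasp; the last joint's range is limited). The gripper opens to 85 mm and grips with 20 to 120 N. Pads are 22 mm wide; open, the fingers measure 114 mm over their backs; the gripper's body (76 mm by 85 mm) begins 54 mm behind the grasp point. The pads swing forward as they close: fully open they stand 13 mm farther back than shut.
Start: joints at [1.02, 0.398, 0.045, 1.537, -0.019, 1.207, -0.051], TCP at [0.284, -0.585, 0.248] pointing down, gripper open.
Joint ranges: [-2.82, 2.82], [-0.49, 2.23], [-1.37, 1.46], [0, 2.46], [-1.36, 4.5], [0.23, 2], [-2.94, 2.94]. Speed limits (rad/s): [2.57, 2.57, 3.14, 3.14, 3.14, 3.14, 3.14].

## Interface

Orientations are given as a unit quaternion [w, x, y, z].
In Python, from workcell import r gives the robot as it stands.
- The arm moves only by the shell command python3 -m crank 'ROWS' [OPENING] [FORCE]. ROWS is JSON, a list of rows, each a list of 2 entries, a list of its own where there are three numbers: the shift along the world's x, y, z in mm, then the turn about the world's z in rad. A call has 1 to 20 rows; each row is the pose to reach, as a shift and turn from the pose measured when the call began; what a row does not reach only later rows make up. A row lasts 1/12 s, in which the tool goes at most 41.7 mm and 7.16 degrees, less where a joint would pass 70% of its speed; a pose out of reach is approached as far as the arm can. A call with a gripper value outside its range is refused whole. OPENING is the closure, from 0 (fully open) to 1 (shut), set as the call begins (- or left out, the last holds). The fingers move at their own pace and stop on an object; FORCE is the grip in N (left out, the last holds). Time passes only in rows, so rows that repeat a pose let the fingers close. It gives the time, the measured TCP pose, the force and the opening at its end, in the units of the state.
- r.get_state(): the state, without advancing time (a new reading comes with each control period).
- r.snapshot(name): name is "scene" or "top"; returns the picture (384x512x3 uint8, blue, green, red); there is no depth.
- r.get_calibration(name): a dict with "vertical_fov" (degrees; the focal length in pixels is half the picture's height over the tangent of half this angle, whatever the lens; pixels are square), "cx", "cy" (the principal point, pixels), "dist" ([k1, k2, p1, p2, k3] as OpenCV has them; the pictures are not rectified), "T" (4x4, takes a point from camera to world coordinates). Camera axes: x right, y down, z forward; pixel columns grow to the right and rows downward; lengths in m; the calibration is good to about 2 mm. A picture is of the moment at which its call begins. get_calibration takes no time and is no camera call.
- r.sign_off(): hands the job in, once; it reports no verdict.
Trained networks look in the newest picture that a camera, given by its name, has taken for a name from the list of things; names that differ only in an ending like _2 or _b are one class to them, and where a whole thing is asked for, a point or a joint stands for the part that bears it (a point fixed in the world has none). Each returns a list of dicts, best first, with "conf" (0 to 1); they miss things now and then, are a little off and sometimes report something else, mostly with a low value. They report only what shows in the picture. A call takes as long as a camera call. They do not tell look-alikes from the thing itself.
- r.boxes_of(thing, camera): "centre" ([column, row] in pixels, amid what is visible of it).
The state is a dict: "clock": time; "q": joint angles; "joint_velocities": joint speeds; "tau": joint torques, N m; "tool_pos": TCP position; "tcp_rot": TCP orientation; "ft_force": force on the tool from outside, world axes, zero at the start; "torque": the same for the moment, N m; "width": finger opening in m.
Only numpy, scipy, OpenCV 4.12 (cv2) and the standard library are available. Lean on these libraries where they do the work, as an engineer would, in place of code of your own. Each camera call takes 0.05 s, during which the arm holds its last target. There are 200 camera calls.

## Working session

There is one attempt and no reset: what is moved stays moved. The work goes in short steps, Python scripts to look and compute and a shell command to move; the robot and the scene stay as the last step left them, time stands still between calls to the robot, and variables do not carry over. Pictures are saved under pics/ and viewed, on a budget of 10 in all, crops included, one or two more only if the job needs it, and the job is handed in when it is done.

```bash
mkdir -p pics; ls; python3 - <<'E'
from workcell import r
import cv2,numpy as np
print(r.get_state(), r.tip_extent)
for n in("scene","top"):
    cv2.imwrite(f"pics/{n}0.png",r.snapshot(n)); c=r.get_calibration(n); print(n,c)
    for t in "plate stop_a straightedge weight tape_roll lamp_foot polish_can lampholder cover_disc".split():
        print(t,[(np.round(d["centre"],1).tolist(),round(d["conf"],2)) for d in r.boxes_of(t,n)])
E
```

```text
pics
{'clock': 0.0, 'q': array([ 1.01999852,  0.39919445,  0.0450195 ,  1.53788082, -0.01866986,
        1.20689411, -0.05072192]), 'joint_velocities': array([-3.13511451e-04, -2.04059730e-03, -1.05244007e-03,  5.31301890e-04,
        1.53541494e-04,  2.31893623e-05,  6.25603900e-05]), 'tau': array([-6.15558401e-04, -4.75126863e+01,  1.36460356e+00, -2.54222989e+01,
        1.15656041e-02,  9.56685981e-03, -2.44987723e-05]), 'tool_pos': array([ 0.28353846, -0.58423118,  0.2472612 ]), 'tcp_rot': array([-0.15775952, -0.68892321, -0.15907811,  0.68934092]), 'ft_force': array([-0.33707359, -0.34418766,  0.5329412 ]), 'torque': array([-0.00846506, -0.02212699,  0.00162893]), 'width': 0.08559395376978537} 0.017
scene {'vertical_fov': 52.021779211277625, 'cx': 258.0022986472333, 'cy': 191.65254452207574, 'dist': array([-0.12804333,  0.        ,  0.        ,  0.        ,  0.        ]), 'T': array([[-0.88275269,  0.38056697, -0.27552943,  0.84414476],
       [ 0.4695284 ,  0.6932715 , -0.54673367,  0.49317295],
       [-0.01705208, -0.61199951, -0.79067428,  0.76111331],
       [ 0.        , 
[... 577 characters left out ...]
  ,  0.        ,  0.        ,  0.        ]), 'T': array([[ 0.0105103 , -0.98785409,  0.15502851,  0.39827491],
       [-0.99994379, -0.01016653,  0.00301013, -0.04257773],
       [-0.00139746, -0.15505144, -0.98790541,  1.09725413],
       [ 0.        ,  0.        ,  0.        ,  1.        ]])}
plate [([237.8, 201.9], 0.81)]
stop_a []
straightedge [([235.5, 234.7], 0.8), ([87.6, 244.9], 0.64), ([211.7, 186.7], 0.4)]
weight [([350.9, 141.2], 0.89), ([370.4, 182.6], 0.79), ([395.5, 134.0], 0.65)]
tape_roll [([85.4, 241.5], 0.86)]
lamp_foot [([106.2, 177.2], 0.62), ([236.7, 199.7], 0.52)]
polish_can [([369.1, 238.4], 0.66)]
lampholder [([187.6, 158.5], 0.66)]
cover_disc [([265.3, 148.4], 0.56)]
```

View pics/scene0.png

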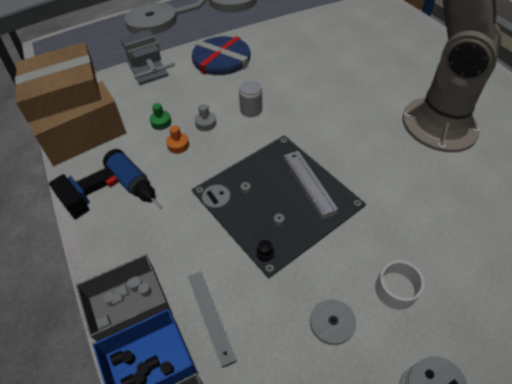

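View pics/top0.png

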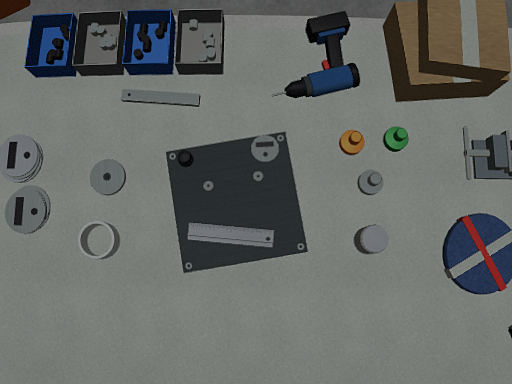

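```bash
python3 - <<'E'
import cv2
a=cv2.imread("pics/top0.png")
cv2.imwrite("pics/topc.png",cv2.resize(a[130:280,160:310],None,fx=4,fy=4,interpolation=cv2.INTER_CUBIC))
E
```

```text
(no output)
```

View pics/topc.png

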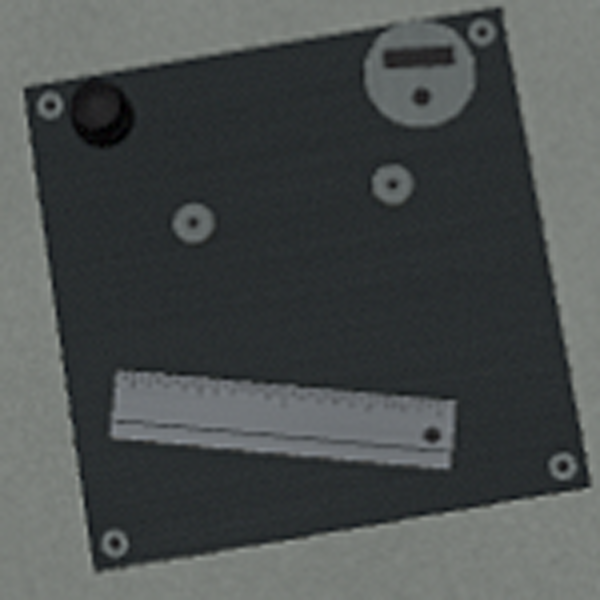

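The top view shows the bar's top face with corners near (189,223), (274,230), (272.5,247.5) and (187.5,239.5). The stops are at (208.3,185.7) and (258.2,176.2), and the cover disc and lampholder sit beyond them. The real weight is the grey one, at top (370,182) and scene (204,118). The green and orange ones are look-alikes.

```bash
cat > h.py <<'E'
from workcell import r
import cv2,numpy as np
from scipy.spatial.transform import Rotation as R
def cam(n):
    c=r.get_calibration(n); f=192/np.tan(np.radians(c["vertical_fov"]/2))
    return np.array([[f,0,c["cx"]],[0,f,c["cy"]],[0,0,1]]),c["dist"],c["T"]
def ray(n,p):
    K,d,T=cam(n); u=cv2.undistortPoints(np.array([[p]],float),K,d)[0,0]
    return T[:3,3],T[:3,:3]@[u[0],u[1],1]
def at(n,p,z):
    o,v=ray(n,p); return (o+v*(z-o[2])/v[2])
def tri(p,q):
    o,v=ray("top",p); s,w=ray("scene",q); v=v/np.linalg.norm(v);w=w/np.linalg.norm(w)
    a=np.linalg.lstsq(np.c_[v,-w],s-o,rcond=None)[0]; A=o+a[0]*v;B=s+a[1]*w
    return (A+B)/2,np.linalg.norm(A-B)
def proj(n,P):
    K,d,T=cam(n); i=np.linalg.inv(T); return cv2.projectPoints(np.array(P,float).reshape(-1,3),cv2.Rodrigues(i[:3,:3])[0],i[:3,3],K,d)[0][:,0]
def tool():
    s=r.get_state(); q=s["tcp_rot"]; M=R.from_quat([q[1],q[2],q[3],q[0]]).as_matrix()
    return s,M
E
python3 - <<'E'
from h import *
np.set_printoptions(precision=4,suppress=True)
c=lambda x,y:(160+(x+.5)/4-.5,130+(y+.5)/4-.5)
im=cv2.imread("pics/scene0.png")
cv2.imwrite("pics/scenec.png",cv2.resize(im[90:240,180:380],None,fx=4,fy=4,interpolation=cv2.INTER_CUBIC))
for n,p in dict(a=(393,185),b=(193,222)).items(): print("stop",n,at("top",c(*p),.026))
P=np.array([at("top",c(*p),.03) for p in [(117,371),(457,401),(450,470),(110,438)]]);print(P,P.mean(0))
d=P[0]+P[3]-P[1]-P[2];print("bar len",np.linalg.norm(d)/2,"y-axis dir deg",np.degrees(np.arctan2(d[1],d[0])))
print("weight",at("top",(372,179.5),.066))
s,M=tool();print(M)
E
```

```text
stop a [ 0.6051 -0.0483  0.026 ]
stop b [0.5814 0.0709 0.026 ]
[[ 0.4913  0.1131  0.03  ]
 [ 0.476  -0.087   0.03  ]
 [ 0.4357 -0.0831  0.03  ]
 [ 0.4519  0.1161  0.03  ]] [0.4637 0.0148 0.03  ]
bar len 0.20027349153981489 y-axis dir deg 85.4822487645781
weight [ 0.5919 -0.3135  0.066 ]
[[ 0.0001  0.4367 -0.8996]
 [-0.0002 -0.8996 -0.4367]
 [-1.      0.0002  0.    ]]
```

View pics/scenec.png

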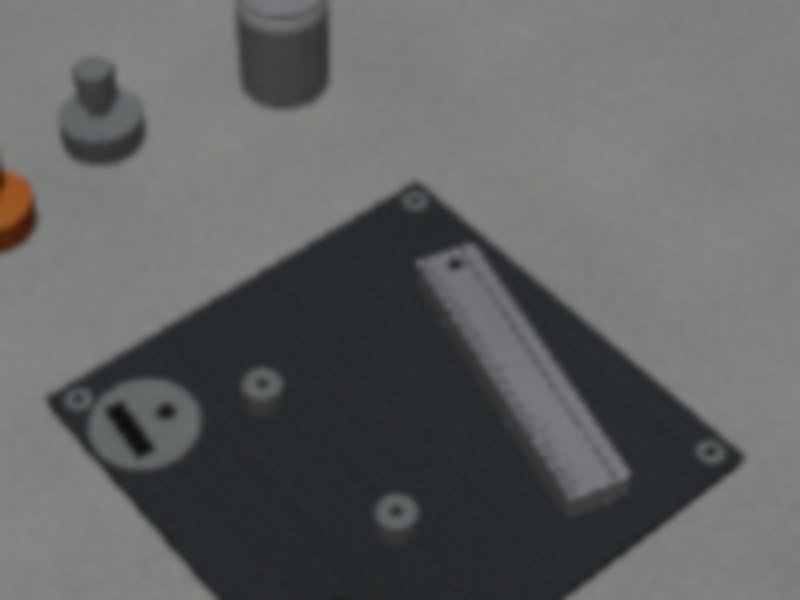

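In the scene crop, the stop dimples are at crop (262,383) and (396,511), the bar's hole is at (457,264), and the weight's knob top is at (93,68). Next I triangulate them.

```bash
python3 - <<'E'
from h import *
np.set_printoptions(precision=4,suppress=True)
c=lambda x,y:(160+(x+.5)/4-.5,130+(y+.5)/4-.5)
e=lambda x,y:(180+(x+.5)/4-.5,90+(y+.5)/4-.5)
for n,p,q in [("a",(393,185),(262,383)),("b",(193,222),(396,511)),("hole",(432,435),(457,264)),("c0",(117,371),(570,500)),("c1",(457,401),(415,263)),("c2",(450,470),(470,243)),("c3",(110,438),(630,476))]:
    print(n,*tri(c(*p),e(*q)))
print("w",*tri((373,179.5),e(93,68)))
im=cv2.imread("pics/top0.png"); cv2.imwrite("pics/w.png",cv2.resize(im[160:205,345:395],None,fx=8,fy=8,interpolation=cv2.INTER_CUBIC))
print(proj("scene",[.5919,-.3135,.066]),e(93,68))
# target
a=np.array([.6051,-.0483]);b=np.array([.5814,.0709]);u=(b-a)/np.linalg.norm(b-a);n=np.array([u[1],-u[0]])
t=(a+b)/2-.032*n;print("target",t,"yaw y-dir",np.degrees(np.arctan2(u[1],u[0])),"n",n,np.linalg.norm(b-a))
E
```

```text
a [ 0.6054 -0.0483  0.0239] 6.75536767521616e-05
b [0.5814 0.0711 0.025 ] 0.0003377237322983269
hole [ 0.4555 -0.072   0.0286] 0.0014599764753068629
c0 [0.4919 0.1134 0.0269] 0.0006852693964557085
c1 [ 0.4764 -0.0872  0.0258] 0.00020058642155712202
c2 [ 0.4365 -0.0838  0.0271] 0.0019055822509143584
c3 [0.4524 0.1162 0.027 ] 0.0009853114106585133
w [ 0.5941 -0.3175  0.0649] 0.004423647181782885
[[204.9198 107.0674]] (202.875, 106.625)
target [0.5619 0.0051] yaw y-dir 101.24521240204827 n [0.9808 0.195 ] 0.12153324648012986
```

View pics/w.png

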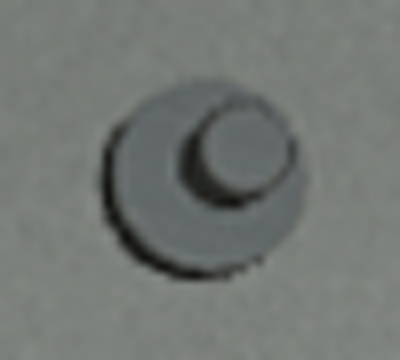

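The heights agree with the text to about 3 mm. The bar's centre is (0.464, 0.015) and its long axis points at 85.5°. The target centre is (0.562, 0.005) with the long axis at 101.2°. I move above the bar first.

```bash
python3 -m crank '[[[180,599,-100],1.04],[[180,599,-100],1.04],[[180,599,-100],1.04],[[180,599,-100],1.04],[[180,599,-100],1.04],[[180,599,-100],1.04],[[180,599,-100],1.04],[[180,599,-100],1.04],[[180,599,-100],1.04],[[180,599,-100],1.04],[[180,599,-100],1.04],[[180,599,-100],1.04],[[180,599,-100],1.04],[[180,599,-100],1.04],[[180,599,-100],1.04],[[180,599,-160],1.04],[[180,599,-160],1.04],[[180,599,-160],1.04]]' 0
python3 - <<'E'
from h import *
s,M=tool();print(np.degrees(np.arctan2(M[1,1],M[0,1])),s["tool_pos"])
E
```

```text
clock: 2.5
tool_pos: [0.4607, 0.0154, 0.0849]
tcp_rot: [-0.479, -0.517, -0.483, 0.52]
ft_force: [-1.0, -0.7, -0.6]
width: 0.0855
-4.339833630014279 [0.46067482 0.01542494 0.08493713]
```

```bash
python3 -m crank '[[[3,-1,-30],0],[[3,-1,-45],0],[[3,-1,-52],0],[[3,-1,-53],0],[[3,-1,-53],0]]' 0; python3 -m crank '[[[0,0,0],0],[[0,0,0],0],[[0,0,0],0],[[0,0,0],0],[[0,0,0],0],[[0,0,0],0]]' 0.7 25
python3 - <<'E'
from h import *
cv2.imwrite("pics/g1.png",np.hstack([cv2.resize(r.snapshot(n)[y:y+150,x:x+100],None,fx=4,fy=4) for n,x,y in(("scene",270,90),("top",190,150))]))
E
```

```text
clock: 2.92
tool_pos: [0.4645, 0.014, 0.0328]
tcp_rot: [-0.479, -0.517, -0.482, 0.52]
ft_force: [-0.0, 0.2, -0.6]
width: 0.0855
clock: 3.42
tool_pos: [0.4647, 0.0138, 0.0337]
tcp_rot: [-0.479, -0.517, -0.482, 0.52]
ft_force: [-1.0, -0.3, 7.2]
width: 0.0397
```

View pics/g1.png

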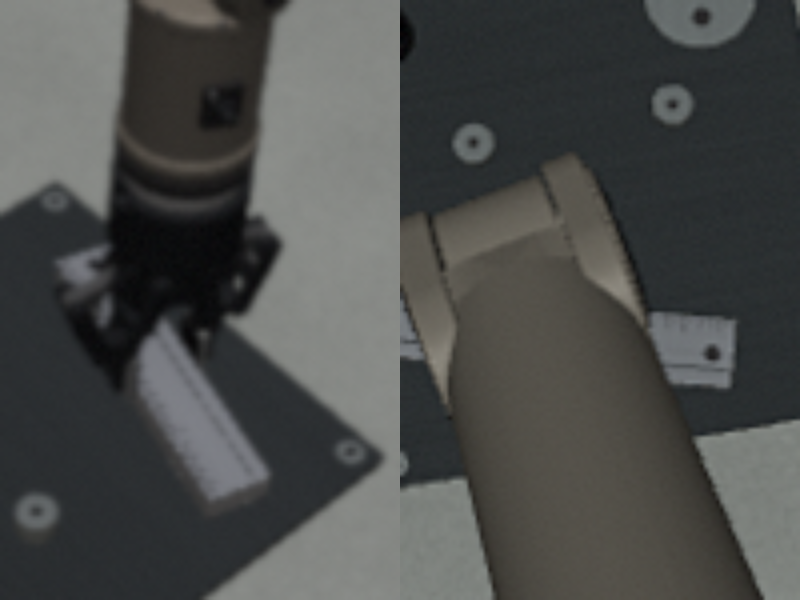

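The gripper holds the bar across its middle (width 39.7 mm). I now slide it to about 4 mm short of the stops, turning it on the way.

```bash
python3 -m crank '[[[5,-1,-0.5],0.03],[[16,-2,-0.5],0.06],[[28,-3,-0.5],0.1],[[40,-4,-0.5],0.14],[[52,-5,-0.5],0.18],[[64,-6,-0.5],0.22],[[76,-7,-0.5],0.26],[[86,-9,-0.5],0.272],[[92,-10,-0.5],0.272],[[93,-10,-0.5],0.272],[[93,-10,-0.5],0.272],[[93,-10,-0.5],0.272]]'
python3 - <<'E'
from h import *
s,M=tool();print(np.degrees(np.arctan2(M[1,1],M[0,1])),s["tool_pos"],s["ft_force"])
cv2.imwrite("pics/g2.png",np.hstack([cv2.resize(r.snapshot(n)[y:y+150,x:x+100],None,fx=4,fy=4) for n,x,y in(("scene",230,110),("top",190,120))]))
E
```

```text
clock: 4.52
tool_pos: [0.5539, 0.0045, 0.0334]
tcp_rot: [0.543, 0.445, 0.55, -0.453]
ft_force: [-8.2, 1.9, 10.6]
width: 0.0395
11.16474992730052 [0.55390571 0.00448961 0.03339373] [-8.16766804  1.94275805 10.58857336]
```

View pics/g2.png

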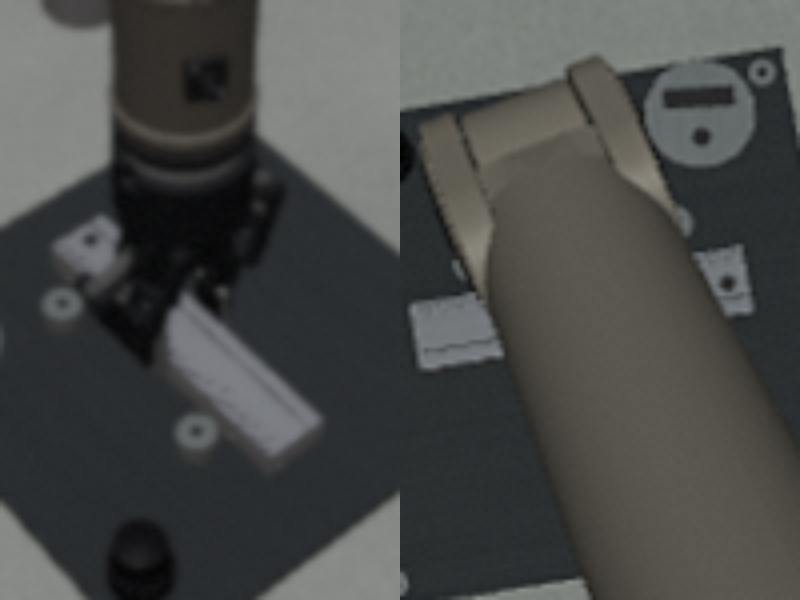

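The bar is parallel to the stops with a gap of about 8 mm. I open slightly, lower a bit, and push from behind with the near finger so the bar squares itself on both stops.

```bash
python3 -m crank '[[[0,0,0],0],[[0,0,0],0],[[0,0,0],0],[[0,0,-3],0],[[0,0,-4],0],[[0,0,-4],0]]' 0.35; python3 -m crank '[[[4,1,0],0],[[8,1.6,0],0],[[10,2,0],0],[[12,2.4,0],0],[[13,2.6,0],0],[[14,2.8,0],0],[[14,2.8,0],0]]'
```

```text
clock: 5.12
tool_pos: [0.5538, 0.0043, 0.0289]
tcp_rot: [0.543, 0.445, 0.55, -0.453]
ft_force: [0.1, -0.0, -0.4]
width: 0.0557
clock: 5.7
tool_pos: [0.5653, 0.0065, 0.0285]
tcp_rot: [0.541, 0.443, 0.551, -0.455]
ft_force: [-5.5, -1.4, 3.9]
width: 0.0552
```

```bash
for i in 1; do python3 -m crank '[[[3,0.6,0],0],[[4,0.8,0],0],[[4,0.8,0],0]]'; done; python3 -m crank '[[[2,0.4,0],0],[[3,0.6,0],0],[[3,0.6,0],0]]'
```

```text
clock: 5.95
tool_pos: [0.5667, 0.0067, 0.0281]
tcp_rot: [0.54, 0.441, 0.552, -0.457]
ft_force: [-5.3, -1.1, 5.5]
width: 0.0555
clock: 6.2
tool_pos: [0.5667, 0.0066, 0.0277]
tcp_rot: [0.538, 0.439, 0.553, -0.459]
ft_force: [-8.0, -1.5, 7.3]
width: 0.0556
```

```bash
python3 - <<'E'
from h import *
s,M=tool();print(M.round(3),np.degrees(np.arctan2(M[1,1],M[0,1])),s["torque"],s["ft_force"])
cv2.imwrite("pics/g3.png",np.hstack([cv2.resize(r.snapshot(n)[y:y+100,x:x+100],None,fx=4,fy=4,interpolation=cv2.INTER_CUBIC) for n,x,y in(("scene",230,130),("top",190,140))]))
E
```

```text
[[-0.034  0.981  0.192]
 [-0.008  0.192 -0.981]
 [-0.999 -0.035  0.002]] 11.087114737694483 [-0.35191419  1.741371    0.03521937] [-8.01286223 -1.4841129   7.30467926]
```

View pics/g3.png

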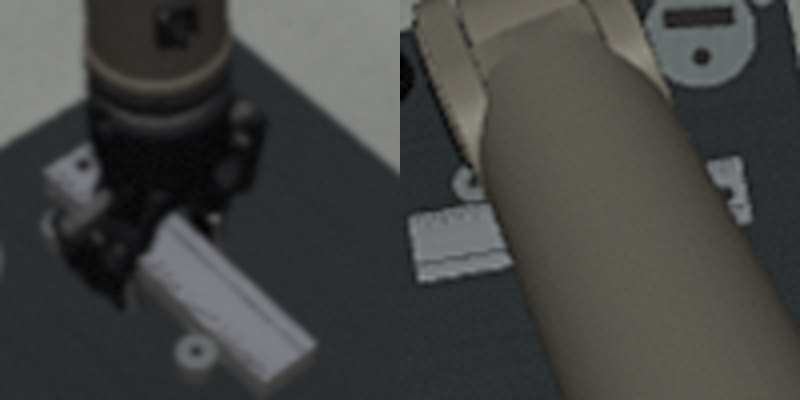

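The fingertips seem to be dragging on the plate, with Fz at 7 N and growing. The bar is at or almost at the stops. I back off, raise 4 mm, and push again in a single call.

```bash
python3 -m crank '[[[-3,-0.6,2],0],[[-4,-0.8,5],0],[[-4,-0.8,5],0],[[-4,-0.8,5],0]]'; python3 -m crank '[[[3,0.6,0],0.003],[[5,1,0],0.003],[[6,1.2,0],0.003],[[7,1.4,0],0.003],[[7,1.4,0],0.003]]'; python3 -m crank '[[[2,0.4,0],0],[[4,0.8,0],0],[[6,1.2,0],0],[[6,1.2,0],0]]'
```

```text
clock: 6.63
tool_pos: [0.5638, 0.006, 0.0333]
tcp_rot: [0.539, 0.44, 0.553, -0.459]
ft_force: [0.3, 0.6, 0.4]
width: 0.0552
clock: 7.05
tool_pos: [0.5682, 0.0068, 0.0329]
tcp_rot: [0.538, 0.437, 0.555, -0.46]
ft_force: [-6.4, -0.9, 5.8]
width: 0.0553
clock: 7.38
tool_pos: [0.5688, 0.0068, 0.0322]
tcp_rot: [0.535, 0.434, 0.557, -0.464]
ft_force: [-12.4, -1.8, 11.3]
width: 0.0559
```

The force climbs from 6 to 12 N with almost no travel, so the bar is seated. I retreat, lift, and check.

```bash
python3 -m crank '[[[-5,-1,0],0],[[-7,-1.4,0],0],[[-8,-1.6,0],0],[[-8,-1.6,0],0],[[-8,-1.6,40],0],[[-8,-1.6,80],0],[[-8,-1.6,120],0],[[0,-40,140],-0.1],[[0,-80,140],-0.2],[[0,-120,140],-0.3],[[0,-160,140],-0.4],[[0,-200,140],-0.5],[[0,-240,140],-0.6],[[0,-280,140],-0.7],[[0,-320,140],-0.8],[[0,-320,140],-0.9],[[0,-320,140],-1.0]]' 0.35
python3 - <<'E'
from h import *
np.set_printoptions(precision=4,suppress=True)
e=lambda x,y:(180+(x+.5)/4-.5,90+(y+.5)/4-.5)
p=(345+248.5/8-.5,160+148.5/8-.5)
print("w",*tri(p,e(93,68)),at("top",p,.066),at("top",(345+207.5/8-.5,160+172/8-.5),.026))
s,M=tool();print(M[:,0],np.degrees(np.arctan2(M[1,1],M[0,1])),s["tool_pos"])
t=r.snapshot("top")[150:250,180:280]; s=r.snapshot("scene")[130:230,230:330]
cv2.imwrite("pics/t4.png",np.hstack([cv2.resize(i,None,fx=4,fy=4,interpolation=cv2.INTER_CUBIC) for i in(s,t)]))
E
```

```text
clock: 8.8
tool_pos: [0.5682, -0.318, 0.1719]
tcp_rot: [-0.244, -0.649, -0.277, 0.665]
ft_force: [0.2, 1.4, -1.2]
width: 0.0557
w [ 0.5954 -0.3226  0.0626] 0.0015269418553739995 [ 0.5954 -0.3221  0.066 ] [ 0.5957 -0.3201  0.026 ]
[-0.0377  0.0343 -0.9987] -46.756362074732365 [ 0.5682 -0.318   0.1719]
```

View pics/t4.png

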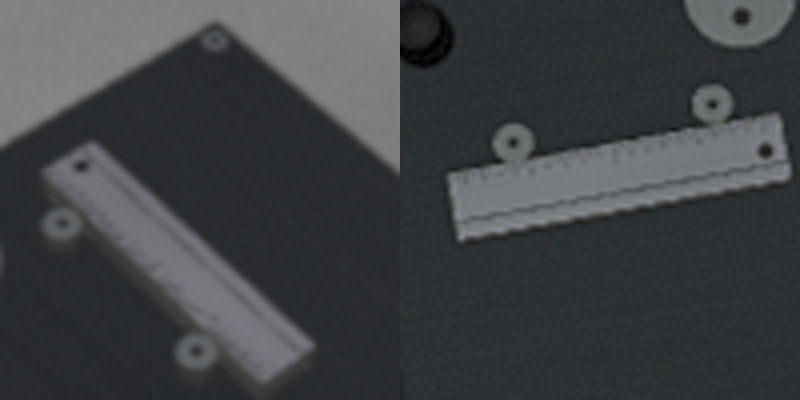

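By eye, stop B touches, but stop A may have a gap of 1–2 mm. I'll measure it more finely while clear of the view.

```bash
cat > meas.py <<'E'
from h import *
def go():
    for n in("top","scene"):
        im=np.mean([r.snapshot(n).astype(float).mean(2) for _ in range(4)],0).astype(np.float32)
        # rectify onto plane z: 0.25 mm per px, x 0.50..0.65, y -0.13..0.14
        def warp(z):
            xs=np.arange(.48,.65,.00025);ys=np.arange(.14,-.13,-.00025)
            X,Y=np.meshgrid(xs,ys,indexing="ij"); p=proj(n,np.c_[X.ravel(),Y.ravel(),np.full(X.size,z)])
            return xs,ys,cv2.remap(im,p[:,0].reshape(X.shape).astype(np.float32),p[:,1].reshape(X.shape).astype(np.float32),cv2.INTER_CUBIC)
        xs,ys,b=warp(.030); _,_,st=warp(.026)
        th=(np.percentile(b,97)+np.median(b))/2
        m=(b>th).astype(np.uint8); k,L,S,C=cv2.connectedComponentsWithStats(cv2.morphologyEx(m,cv2.MORPH_OPEN,np.ones((25,25),np.uint8)))
        i=1+np.argmax([s[4] if s[4]<170000 else 0 for s in S[1:]])
        rc=cv2.minAreaRect(np.argwhere(L==i)[:,::-1].astype(np.float32)); c=rc[0]
        print(n,"bar c",xs[0]+c[1]*.00025,ys[0]-c[0]*.00025,"size",np.array(rc[1])*.25,"ang",rc[2])
        out=cv2.normalize(st,None,0,255,cv2.NORM_MINMAX).astype(np.uint8)
        g=cv2.HoughCircles(cv2.GaussianBlur(out,(9,9),2),cv2.HOUGH_GRADIENT,1,300,param1=60,param2=12,minRadius=42,maxRadius=54)
        if g is not None: print([( (xs[0]+q[1]*.00025).round(4),(ys[0]-q[0]*.00025).round(4),q[2]*.25) for q in g[0][:4]])
        cv2.imwrite(f"pics/rect_{n}.png",out[::-1] if 0 else out)
go()
E
python3 meas.py; python3 - <<'E'
import cv2,numpy as np
a=[cv2.imread(f"pics/rect_{n}.png") for n in("top","scene")]
cv2.imwrite("pics/m5.png",np.vstack([cv2.resize(i[120:600,100:980][::-1][:, :][::1],(720,290)) for i in a]))
E
```

```text
top bar c 0.5715694732666016 0.009117034912109384 size [201.69424438  63.38592529] ang 11.136309623718262
[(np.float64(0.6059), np.float64(-0.0474), np.float32(11.85)), (np.float64(0.5801), np.float64(0.0709), np.float32(12.475))]
scene bar c 0.5732657089233398 0.010937072753906263 size [201.94692993  65.32514191] ang 11.003539085388184
```

View pics/m5.png

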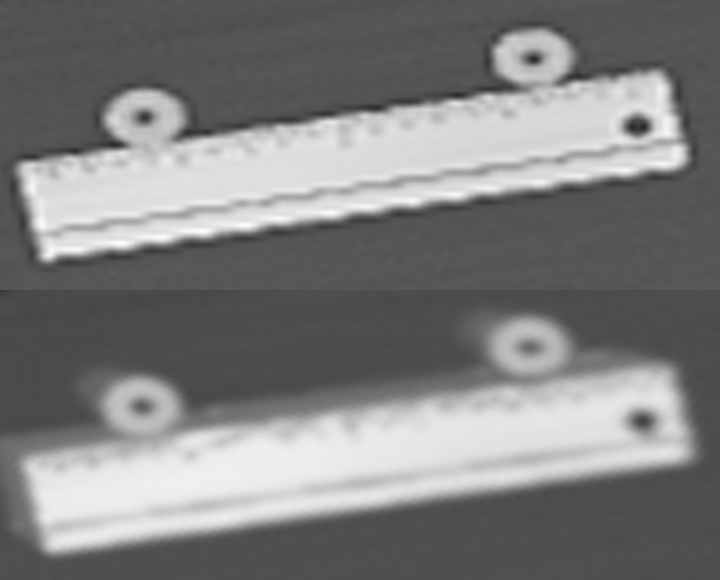

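```bash
cat > m2.py <<'E'
from h import *
from scipy.ndimage import map_coordinates
def go():
    n="top"; im=np.mean([r.snapshot(n).astype(float).mean(2) for _ in range(4)],0)
    def samp(P):
        p=proj(n,P); return map_coordinates(im,[p[:,1],p[:,0]],order=3)
    u=np.array([-np.sin(np.radians(11.1)),np.cos(np.radians(11.1))]);nn=np.array([u[1],-u[0]]);c0=np.array([.5619,.0051])
    pts={-1:[],1:[]}; tt=np.arange(-.012,.012,.0002)
    for sgn in(-1,1):
        for s in np.arange(-.085,.086,.002):
            if sgn>0 and (abs(abs(s)-.06)<.018): continue
            B=c0+s*u+sgn*.02*nn; P=np.c_[B+tt[:,None]*nn,np.full(len(tt),.03)]
            v=samp(P); g=np.gradient(v)*-sgn; i=np.argmax(g); 
            w=np.clip(g[max(0,i-6):i+7],0,None); pts[sgn].append([s,(w*tt[max(0,i-6):i+7]).sum()/w.sum()])
    for k,v in pts.items():
        v=np.array(v); f=np.polyfit(*v.T,1); 
        for _ in range(3):
            ok=abs(np.polyval(f,v[:,0])-v[:,1])<.0008; f=np.polyfit(*v[ok].T,1)
        print("edge",k,"n/used",len(v),ok.sum(),"offset mm",f[1]*1e3,"ang deg",11.1+np.degrees(-np.arctan(f[0])*-1))
        pts[k]=f
    D=[]
    for s0 in(np.array([.6054,-.0483]),np.array([.5814,.0710])):
        g=np.arange(-.005,.005,.00025);X,Y=np.meshgrid(g,g,indexing="ij");P=np.c_[s0[0]+X.ravel(),s0[1]+Y.ravel(),np.full(X.size,.026)]
        v=samp(P); w=np.clip(np.percentile(v,60)-v,0,None)*(np.hypot(X,Y).ravel()<.0045); D.append((w[:,None]*P[:,:2]).sum(0)/w.sum())
    for nm,d in zip("ab",D):
        q=d-c0; s=q@u; h=q@nn
        print("stop",nm,d.round(4),"s",(s*1e3).round(1),"dist to far edge mm",(h-.02-np.polyval(pts[1],s))*1e3,"to near edge",(h+.02-np.polyval(pts[-1],s))*1e3)
    d=D[1]-D[0];print("stops ang",np.degrees(np.arctan2(-d[0],d[1])))
go()
E
python3 m2.py
```

```text
edge -1 n/used 86 86 offset mm -0.6534000260681596 ang deg 11.047967970573046
edge 1 n/used 50 47 offset mm -0.20312974175657858 ang deg 10.87683766176559
stop a [ 0.6057 -0.0478] s -60.4 dist to far edge mm 12.71629978735657 to near edge 53.34683281492029
stop b [0.5813 0.071 ] s 61.0 dist to far edge mm 12.124047810183981 to near edge 52.392265328358434
stops ang 11.602887193923252
```

The measurement puts the bar-to-stop distance about 0.6–0.9 mm greater at A than at B, so A probably still has a small gap. The pad's own yaw held the bar. I'll push again off-centre, toward A and still between the stops, with the pad yawed to match the stop line.

```bash
python3 -m crank '[[[-1,40,0],0.12],[[-1,80,0],0.24],[[-1,120,0],0.36],[[-1,160,0],0.48],[[-1,200,0],0.6],[[-1,240,0],0.72],[[-1,280,0],0.84],[[-1,299,0],0.96],[[-1,299,-30],1.025],[[-1,299,-70],1.025],[[-1,299,-105],1.025],[[-1,299,-125],1.025],[[-1,299,-135],1.025],[[-1,299,-138],1.025],[[-1,299,-138],1.025]]' 0.35
python3 - <<'E'
from h import *
s,M=tool();print(M[:,0],np.degrees(np.arctan2(M[1,1],M[0,1])),s["tool_pos"])
E
```

```text
clock: 10.75
tool_pos: [0.5681, -0.0141, 0.0343]
tcp_rot: [0.541, 0.427, 0.563, -0.457]
ft_force: [-0.8, 0.4, -0.5]
width: 0.0556
[-0.05074661 -0.01435967 -0.99860832] 12.649268174832272 [ 0.56813485 -0.01407721  0.03430291]
```

```bash
python3 -m crank '[[[3,0.6,0],0],[[5,1,0],0],[[7,1.4,0],0],[[9,1.8,0],0],[[11,2.2,0],0],[[11,2.2,0],0]]'; python3 -m crank '[[[-4,-0.8,0],0],[[-8,-1.6,0],0],[[-8,-1.6,0],0],[[-8,-1.6,0],0]]'; python3 -m crank '[[[0,0,40],0],[[0,0,80],0],[[0,0,120],0],[[0,-40,130],-0.1],[[0,-80,130],-0.2],[[0,-120,130],-0.3],[[0,-160,130],-0.4],[[0,-200,130],-0.5],[[0,-240,130],-0.6],[[0,-280,130],-0.7],[[0,-300,130],-0.8],[[0,-300,130],-0.92],[[0,-300,130],-1.04],[[0,-300,130],-1.16],[[0,-300,130],-1.28],[[0,-300,130],-1.4]]' 0; python3 m2.py; python3 - <<'E'
from h import *
s,M=tool();print(M[:,0],np.degrees(np.arctan2(M[1,1],M[0,1])),s["tool_pos"])
E
```

```text
clock: 11.25
tool_pos: [0.5739, -0.0134, 0.0349]
tcp_rot: [0.538, 0.423, 0.565, -0.461]
ft_force: [-13.4, -2.0, 10.5]
width: 0.0556
clock: 11.58
tool_pos: [0.567, -0.0149, 0.0356]
tcp_rot: [0.539, 0.424, 0.564, -0.46]
ft_force: [0.3, -0.5, 0.3]
width: 0.0558
clock: 12.92
tool_pos: [0.5679, -0.3151, 0.1658]
tcp_rot: [-0.114, -0.688, -0.156, 0.699]
ft_force: [0.1, -0.5, -0.0]
width: 0.0856
edge -1 n/used 86 86 offset mm 0.04015171552572358 ang deg 10.437253454409394
edge 1 n/used 50 50 offset mm 0.36905787911303717 ang deg 10.522363307275656
stop a [ 0.6057 -0.0478] s -60.4 dist to far edge mm 11.780152790269202 to near edge 52.01939132588439
stop b [0.5813 0.071 ] s 61.0 dist to far edge mm 11.948141054354023 to near edge 52.36762032319325
stops ang 11.598310164993904
[-0.02737477  0.05597151 -0.99805702] -67.4536877202175 [ 0.56752671 -0.31483693  0.16582191]
```

Pushed again, the distances are now even: near-edge 52.0 mm at A and 52.4 mm at B, against 52 expected. The bar touches both stops. The pushes left the tool tilted 3.6° in the jaw plane, so before gripping the weight I straighten it by pressing the open fingertips gently on free bench.

```bash
python3 -m crank '[[[16,37,0],0],[[32,74,0],0],[[48,111,-10],0],[[48,111,-50],0],[[48,111,-90],0],[[48,111,-125],0],[[48,111,-145],0],[[48,111,-147],0]]'; python3 -m crank '[[[0,0,-5],0],[[0,0,-10],0],[[0,0,-12],0],[[0,0,-12],0]]'; python3 - <<'E'
from h import *
s,M=tool();print(M[:,0],M[:,0]@M[:,1],(M[:2,0]@M[:2,1]),s["torque"])
E
```

```text
clock: 13.78
tool_pos: [0.612, -0.2023, 0.0137]
tcp_rot: [-0.116, -0.684, -0.162, 0.701]
ft_force: [-0.9, 0.3, 0.2]
width: 0.0851
clock: 14.12
tool_pos: [0.613, -0.2023, 0.0069]
tcp_rot: [-0.116, -0.685, -0.162, 0.701]
ft_force: [-9.5, 3.2, 19.6]
width: 0.0852
[-0.03508381  0.05864273 -0.99766235] -2.7755575615628914e-17 -0.06748555344712207 [ 0.06792077  1.58118919 -0.2306334 ]
```

Plain pressing doesn't straighten it. Dragging closed fingertips along the bench in the opposite direction to the push should undo the tilt.

```bash
python3 -m crank '[[[0,0,20],0],[[8,-18,30],0],[[8,-18,30],0],[[8,-18,30],0],[[8,-18,30],0],[[8,-18,30],0],[[8,-18,30],0],[[8,-18,18],0],[[8,-18,10],0],[[8,-18,10],0]]' 1 20; python3 -m crank '[[[-2,5,-4],0],[[-4,10,-4],0],[[-4,10,-4],0]]';python3 -m crank '[[[-2,5,-4],0],[[-4,10,-4],0],[[-4,10,-4],0]]'; python3 - <<'E'
from h import *
s,M=tool();print(M[:,0],(M[:2,0]@M[:2,1]),s["torque"])
E
```

```text
clock: 14.95
tool_pos: [0.621, -0.2198, 0.0173]
tcp_rot: [-0.116, -0.684, -0.162, 0.701]
ft_force: [-3.3, 1.3, 10.5]
width: -0.0001
clock: 15.2
tool_pos: [0.6205, -0.2169, 0.0172]
tcp_rot: [-0.12, -0.687, -0.157, 0.699]
ft_force: [-0.3, -8.7, 17.0]
width: -0.0007
clock: 15.45
tool_pos: [0.6201, -0.214, 0.0171]
tcp_rot: [-0.123, -0.69, -0.152, 0.697]
ft_force: [-0.2, -7.9, 17.5]
width: -0.0001
[-0.01732377  0.03816045 -0.99912145] -0.041848279553291505 [-1.88763894  0.07072327  0.02268934]
```

```bash
for i in 1; do python3 -m crank '[[[-2,5,-4],0],[[-4,10,-4],0],[[-4,10,-4],0]]';python3 -m crank '[[[-2,5,-4],0],[[-4,10,-4],0],[[-4,10,-4],0]]'; python3 -m crank '[[[-2,5,-4],0],[[-4,10,-4],0],[[-4,10,-4],0]]'; done; python3 -m crank '[[[0,0,40],0],[[0,0,80],0],[[0,0,110],0],[[0,0,110],0]]' 0; python3 - <<'E'
from h import *
s,M=tool();print(M[:,0],(M[:2,0]@M[:2,1]),s["tool_pos"])
E
```

```text
clock: 15.7
tool_pos: [0.6197, -0.2112, 0.0171]
tcp_rot: [-0.127, -0.693, -0.147, 0.694]
ft_force: [0.2, -8.5, 17.6]
width: -0.0001
clock: 15.95
tool_pos: [0.6193, -0.2083, 0.0171]
tcp_rot: [0.13, 0.696, 0.142, -0.692]
ft_force: [-1.0, -8.6, 17.6]
width: -0.0001
clock: 16.2
tool_pos: [0.6188, -0.2045, 0.017]
tcp_rot: [0.134, 0.698, 0.138, -0.69]
ft_force: [-0.6, -7.7, 18.4]
width: 0.0002
clock: 16.53
tool_pos: [0.6232, -0.2055, 0.1337]
tcp_rot: [0.136, 0.702, 0.136, -0.686]
ft_force: [1.5, 0.4, 1.3]
width: 0.0482
[ 0.02238324  0.00480924 -0.9997379 ] 0.00397609583595429 [ 0.62324266 -0.20553798  0.13365406]
```

The tilt is removed. Next, the weight.

```bash
python3 -m crank '[[[-9,-38,0],0],[[-18,-76,0],0],[[-28,-115,0],0],[[-28,-115,0],0],[[-28,-115,-30],0],[[-28,-115,-50],0],[[-28,-115,-50],0]]' 0; python3 - <<'E'
from h import *
s,M=tool();print(M[:,0],np.degrees(np.arctan2(M[1,1],M[0,1])),s["tool_pos"])
E
```

```text
clock: 17.12
tool_pos: [0.5912, -0.3186, 0.0772]
tcp_rot: [0.133, 0.699, 0.138, -0.689]
ft_force: [-1.6, -0.2, -0.2]
width: 0.0857
[ 0.01231832  0.0099532  -0.99987459] -67.88358009314449 [ 0.59115358 -0.31860016  0.07716697]
```

```bash
python3 -m crank '[[[4,-2,-10],0],[[4.5,-2.5,-20],0],[[4.5,-2.5,-26],0],[[4.5,-2.5,-26],0],[[4.5,-2.5,-26],0]]' 0;  python3 -m crank '[[[0,0,0],0],[[0,0,0],0],[[0,0,0],0],[[0,0,0],0],[[0,0,0],0],[[0,0,0],0],[[0,0,0],0]]' 0.9 40;python3 -m crank '[[[0,0,5],0],[[0,0,15],0],[[0,0,35],0],[[0,0,70],0],[[0,0,100],0],[[0,0,100],0],[[0,0,100],0]]'; python3 - <<'E'
from h import *
s,M=tool();print(M[:,0],np.degrees(np.arctan2(M[1,1],M[0,1])),s["tool_pos"])
cv2.imwrite("pics/g6.png",np.hstack([cv2.resize(r.snapshot("scene")[0:200,100:350],None,fx=3,fy=3)]))
E
```

```text
clock: 17.53
tool_pos: [0.5958, -0.321, 0.0511]
tcp_rot: [0.133, 0.699, 0.138, -0.689]
ft_force: [0.6, 0.1, -0.1]
width: 0.0856
clock: 18.12
tool_pos: [0.5965, -0.322, 0.0519]
tcp_rot: [0.134, 0.699, 0.138, -0.689]
ft_force: [1.3, -1.6, 0.4]
width: 0.0265
clock: 18.7
tool_pos: [0.5972, -0.322, 0.1536]
tcp_rot: [0.134, 0.7, 0.137, -0.688]
ft_force: [-0.2, -0.1, -6.9]
width: 0.0266
[ 0.01688721  0.00735875 -0.99983032] -67.88047643824663 [ 0.597247   -0.32195026  0.15357447]
```

View pics/g6.png

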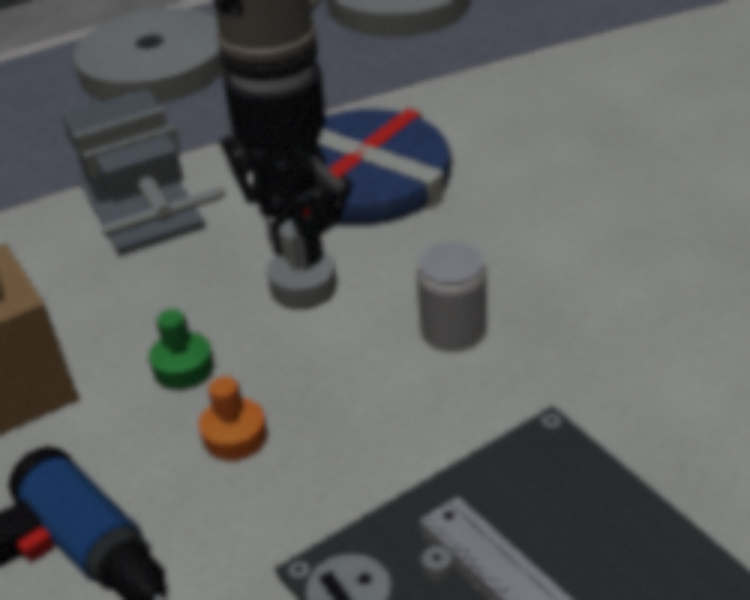

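The grey weight is held (26.5 mm, −6.9 N). I carry it over the bar's middle at (0.562, 0.007).

```bash
python3 -m crank '[[[-2,15,0],0.02],[[-6,45,0],0.06],[[-10,80,0],0.12],[[-14,115,0],0.18],[[-18,150,0],0.24],[[-22,185,0],0.3],[[-26,220,0],0.36],[[-29,255,0],0.42],[[-32,285,0],0.48],[[-34,310,0],0.5],[[-35,325,0],0.5],[[-35.5,329,0],0.5],[[-35.5,329,-20],0.5],[[-35.5,329,-40],0.5],[[-35.5,329,-55],0.5],[[-35.5,329,-60],0.5],[[-35.5,329,-60],0.5],[[-35.5,329,-60],0.5]]'; python3 - <<'E'
from h import *
s,M=tool();print(M[:,0],s["tool_pos"],s["ft_force"]); print(at("top",(180+219.75/4-.5,150+176.75/4-.5),.03))
E
```

```text
clock: 20.25
tool_pos: [0.5595, 0.0071, 0.0904]
tcp_rot: [0.299, 0.642, 0.307, -0.635]
ft_force: [0.6, -0.4, -5.9]
width: 0.0271
[ 0.0044434   0.0139726  -0.99989251] [0.5595122  0.00708436 0.09042423] [ 0.62947306 -0.42140842 -5.85673758]
[0.56078258 0.00683534 0.03      ]
```

```bash
python3 -m crank '[[[1,0,-2],0],[[1.5,0,-4],0],[[1.5,0,-6],0],[[1.5,0,-6],0],[[1.5,0,-6],0]]'; python3 -m crank '[[[0,0,-0.7],0],[[0,0,-1.4],0],[[0,0,-2],0],[[0,0,-2],0],[[0,0,-2],0]]'
```

```text
clock: 20.67
tool_pos: [0.561, 0.0071, 0.0846]
tcp_rot: [0.299, 0.643, 0.307, -0.635]
ft_force: [0.5, -0.8, -6.3]
width: 0.0271
clock: 21.08
tool_pos: [0.561, 0.0071, 0.0825]
tcp_rot: [0.299, 0.642, 0.307, -0.635]
ft_force: [-0.4, 0.8, -5.5]
width: 0.0266
```

```bash
python3 -m crank '[[[0,0,-0.5],0],[[0,0,-1],0],[[0,0,-1],0],[[0,0,-1],0]]'; python3 -m crank '[[[0,0,-0.3],0],[[0,0,-0.7],0],[[0,0,-0.7],0],[[0,0,-0.7],0]]'
```

```text
clock: 21.42
tool_pos: [0.5611, 0.0071, 0.0818]
tcp_rot: [0.299, 0.643, 0.307, -0.635]
ft_force: [-1.1, 0.1, -2.6]
width: 0.027
clock: 21.75
tool_pos: [0.5612, 0.007, 0.0817]
tcp_rot: [0.299, 0.643, 0.306, -0.635]
ft_force: [-3.1, -0.4, 4.1]
width: 0.0269
```

The weight is down: Fz went from −6 N to +4 N at the expected height. I release, lift clear, and check.

```bash
python3 -m crank '[[[0,0,0.3],0],[[0,0,0.3],0],[[0,0,0.3],0],[[0,0,0.3],0],[[0,0,0.3],0],[[0,0,0.3],0]]' 0.3; python3 -m crank '[[[0,0,10],0],[[0,0,30],0],[[0,0,60],0],[[0,0,100],0],[[0,0,120],0],[[-20,-40,130],0],[[-30,-80,130],0],[[-30,-120,130],0],[[-30,-160,130],0],[[-30,-200,130],0],[[-30,-240,130],0],[[-30,-280,130],0],[[-30,-300,130],0],[[-30,-300,130],0]]' ; python3 m2.py; python3 - <<'E'
from h import *
t=r.snapshot("top")[130:250,180:280]; s=r.snapshot("scene")[110:230,230:330]
cv2.imwrite("pics/t7.png",np.hstack([cv2.resize(i,None,fx=4,fy=4,interpolation=cv2.INTER_CUBIC) for i in(s,t)]))
E
```

```text
clock: 22.25
tool_pos: [0.5613, 0.007, 0.082]
tcp_rot: [0.299, 0.643, 0.306, -0.635]
ft_force: [-0.1, 0.7, 0.5]
width: 0.0601
clock: 23.42
tool_pos: [0.5295, -0.3005, 0.2125]
tcp_rot: [0.297, 0.644, 0.302, -0.637]
ft_force: [0.0, -0.4, 0.1]
width: 0.0601
edge -1 n/used 86 40 offset mm -0.137228503270707 ang deg 10.254064697263999
edge 1 n/used 50 1 offset mm 2.4059367205351307 ang deg 3.8831456278577274
stop a [ 0.6056 -0.0478] s -60.4 dist to far edge mm 2.6871399181486195 to near edge 51.98389481606395
stop b [0.5813 0.071 ] s 61.0 dist to far edge mm 17.003395331445155 to near edge 52.72765416067898
stops ang 11.594762969042584m2.py:18: RankWarning: Polyfit may be poorly conditioned
  ok=abs(np.polyval(f,v[:,0])-v[:,1])<.0008; f=np.polyfit(*v[ok].T,1)
m2.py:18: RankWarning: Polyfit may be poorly conditioned
  ok=abs(np.polyval(f,v[:,0])-v[:,1])<.0008; f=np.polyfit(*v[ok].T,1)
m2.py:18: RankWarning: Polyfit may be poorly conditioned
  ok=abs(np.polyval(f,v[:,0])-v[:,1])<.0008; f=np.polyfit(*v[ok].T,1)
```

View pics/t7.png

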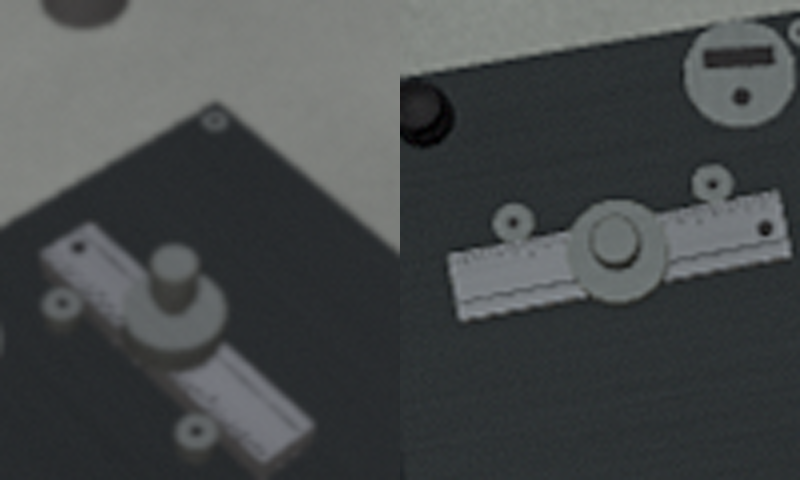

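The weight stands on the middle, at top crop (617,250). The weight spoiled the edge fit, so I repeat it using only the ends of the bar.

```bash
sed -i 's/            if sgn>0 and/            if abs(s)<.04: continue\n            if sgn>0 and/' m2.py; python3 m2.py
```

```text
edge -1 n/used 46 46 offset mm 0.0840191699869793 ang deg 10.437008470476743
edge 1 n/used 10 10 offset mm 0.2724752833528499 ang deg 10.468967970191255
stop a [ 0.6056 -0.0478] s -60.4 dist to far edge mm 11.787804393906445 to near edge 51.94258741318265
stop b [0.5813 0.071 ] s 61.0 dist to far edge mm 12.099230231425853 to near edge 52.321696820058825
stops ang 11.583975133326302
```

```bash
python3 -c "
from workcell import r
print(r.get_state()['clock'],r.sign_off())"
```

```text
the job is handed in; nothing more can be done
23.9167 None
```

The straightedge is pushed up against both stops, the grey weight stands on its middle, and I handed the job in at 23.9 s of the 58 s allowed.

**Straightedge:** I gripped it across the middle, slid and turned it flat on the plate to just short of the stops, then pushed it home from behind with the near finger. My check after the first push showed a gap of about 0.6–0.9 mm at stop A. I pushed again nearer A at about 13 N, which closed it.

**Weight:** I gripped it by the knob, lowered it until the wrist force showed contact, then released it. The last picture shows it on the middle of the bar.

**Last check:** Each stop's centre should be 52 mm from the bar's near edge. After placing the weight I measured 51.9 mm at A and 52.3 mm at B.
- The 0.4 mm difference is about the limit of the camera.
- B read 52.4 mm when the bar stopped against it in the first push, so I take both stops as touching.
- I could not confirm contact more finely than that.

**Side effects:**
- The pushes tilted the tool by about 3.6°. I straightened it by dragging the closed fingertips over free bench.
- As far as the pictures I viewed show, nothing else on the bench was touched. They do not cover the whole bench after the job.

I viewed 11 pictures, one over the budget of 10.

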